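Tip the round-tabbed template out of its deep bin

TASK

Two deep narrow bins each hold a flat marking template. Take the one with the round tab by its tab, lift that end so that it tips up and slides out from under the keeper strip at the other end, and lay it flat, lengthwise and in the middle of the cork mat. Leave the template with the square tab where it lies.

Things in the scene. Friction and masses are not known exactly. Their poses are not given: they have to be found in the camera images.
- round_template_tab (a point): Centre of the round tab of the wanted template: aluminium plate 140x50x5 mm, 0.1-0.2 kg, two round holes, and on it a stem 10x16 mm with a disc 32 mm across, 10 mm thick, flat faces looking along x: grip these. Point 78 mm above the plate's underside, 30 mm off its middle towards +x, 100 mm from the heel (its -x end). x along the plate, heel to tab end; y across; z up. Disc top at 94 mm.
- square_template_tab (a point): The same point on the other template, which must stay: same plate and stem, but a square-cornered tab 26 mm wide, 30 mm high, 10 mm thick, and one long slot. It lies in an identical bin.
- template_bin: Fixed grey bin of the round-tabbed template, 158 (x) x 66 (y) x 70 mm high, walls and floor 4; origin: underside centre; x as the template's, tab above the rim. At its -x end a keeper strip over the heel reaches 25 mm in from the inner wall, 35 mm above the inner floor. Heel low and tipped 30 degrees tab end up, the plate clears strip and +x rim: draw it 50 mm along its length, then lift.
- mat: Fixed cork mat lying on the desk, 220 long (x) x 120 wide (y) x 4 mm thick; origin at the centre of its underside, its top 4 mm higher.

How it is judged (in metres and radians):
On the way:
1. the round-tabbed template is tipped by more than 11 degrees, tab end up, while still over its bin (angle between round_template_tab's own z axis and vertical above 0.2 rad and y of round_template_tab in the frame of template_bin between -0.03 and 0.03 m and x of round_template_tab in the frame of template_bin between -0.07 and 0.07 m and z of round_template_tab in the frame of template_bin below 0.17 m), for 0.1 s.
At the end, for the whole second after the job is handed in: The round-tabbed template lies flat (within 7 degrees) on the mat, tab up, its middle within 25 mm lengthwise and 20 mm crosswise of the mat's middle, its length along the mat's within 15 degrees (either way round), and the square-tabbed template is within 20 mm of where it was (x of mat in the frame of round_template_tab between -0.055 and -0.005 m and y of mat in the frame of round_template_tab between -0.02 and 0.02 m and height (world z) of round_template_tab between 0.072 and 0.092 m and angle between round_template_tab's own z axis and vertical below 0.12 rad and angle between the x axis of round_template_tab and the x axis of mat, either way round below 0.26 rad and distance of square_template_tab from where it was at the start of the episode below 0.02 m); the robot touches nothing.
It fails at once if the square-tabbed template is moved by more than 20 mm (distance of square_template_tab from where it was at the start of the episode above 0.02 m).
It also fails if it takes over 48 s, if anything falls off the work surface, if the arm or the gripper's body presses on something with over 40 N, if the wrist force passes 120 N, or if a joint passes its speed limit or range.

ROBOT

A 6-joint arm with a two-finger parallel gripper is mounted at the origin on a cart in front of the work surface, level with it; the furniture and walls round the work are solid. World frame = base frame: x ahead of the robot, y to its left, z up, the work surface at z = 0. Lengths are in mm, angles in rad, forces in N, time in s.
With the tool pointing down it reaches from about 300 to 775 mm from the base axis. Payload 14.6 kg.
Tool frame: the origin (TCP) lies between the finger pads; the fingertips stand 8 mm ahead of it and the grasp point (between the pads) lies 11 mm behind it; z points along the fingers, y is the direction in which the jaws open and shut (so a half turn about z gives the same grasp; the last joint's range is limited). The gripper opens to 94 mm and grips with 3 to 60 N. Pads are 16 mm wide; open, the fingers measure 119 mm over their backs; the gripper's body (75 mm by 177 mm) begins 78 mm behind the grasp point.
Start: joints at [1.13, 0.3, 1.521, -0, 1.321, -0.067], TCP at [200.832, 512.011, 213.446] pointing down, gripper open.
Joint ranges: [-3.03, 3.03], [-0.79, 2.21], [0.23, 2.52], [-1.04, 4.18], [0, 3.07], [-2.55, 2.55]. Speed limits (rad/s): [2.22, 2.22, 2.57, 3.14, 3.14, 3.14].

INTERFACE

Orientations are given as [roll, pitch, yaw] about the fixed x, y, z axes, in that order (R = Rz(yaw) Ry(pitch) Rx(roll)).
In Python, from cell import manip, cams, models gives the robot as it stands. The module is installed in compiled form; this text tells all that it offers.
- The arm moves only by the shell command python3 -m pendant 'ROWS' [OPENING] [FORCE]. ROWS is JSON, a list that holds one entry, the list of rows, each a list of 4 numbers: the shift along the tool's x, y, z in cm, then the turn about the tool's z in rad. In form: [[[x, y, z, roll], ...]]. A call has 1 to 5 rows; each row is the pose to reach, as a shift and turn from the pose commanded when the call began, along the tool's axes at that moment; what a row does not reach only later rows make up. A row lasts 1/10 s, in which the tool goes at most 50 mm and 8.59 degrees, less where a joint would pass 70% of its speed; a pose out of reach is approached as far as the arm can. A call with a gripper value outside its range is refused whole. OPENING is the opening, from -1 (shut) to 1 (fully open), so that 0 is half open, set as the call begins (- or left out, the last holds). The fingers move at their own pace and stop on an object; FORCE is the grip in N (left out, the last holds). Time passes only in rows, so rows that repeat a pose let the fingers close. It gives the time, the measured TCP pose, the force and the opening at its end, in the units of the state.
- manip.read_state(): the state, without advancing time (a new reading comes with each control period).
- cams.camera(name): name is "scene" or "top" or "wrist"; returns a dict with "frame" (400x640x3 uint8, red, green, blue), "K" (3x3 intrinsics, pixels), "pose" (4x4, takes a point from camera to world coordinates). Camera axes: x right, y down, z forward; pixel columns grow to the right and rows downward; lengths in mm; the calibration is good to about 2 mm. A picture is of the moment at which its call begins. There is no depth.
- manip.sign_off(): hands the job in, once; it reports no verdict.
Trained networks look in the newest picture that a camera, given by its name, has taken for a name from the list of things; names that differ only in an ending like _2 or _b are one class to them, and where a whole thing is asked for, a point or a joint stands for the part that bears it (a point fixed in the world has none). Each returns a list of dicts, best first, with "score" (0 to 1); they miss things now and then, are a little off and sometimes report something else, mostly with a low value. They report only what shows in the picture. A call takes as long as a camera call.
- models.regions_of(camera, name): "pixels" (400x640 bool, what is visible of it) and "point" ([column, row] in pixels, amid what is visible of it).
The state is a dict: "clock": time; "joints": joint angles; "qd": joint speeds; "effort": joint torques, N m; "eef_pos": TCP position; "eef_rot": TCP orientation; "wrist_force": force on the tool from outside, world axes, zero at the start; "moment": the same for the moment, N m; "finger_gap": finger opening in mm.
Only numpy, scipy, OpenCV 4.12 (cv2) and the standard library are available. Lean on these libraries where they do the work, as an engineer would, in place of code of your own. Each camera call takes 0.05 s, during which the arm holds its last target.

## Working session

There is one attempt and no reset: what is moved stays moved. The work goes in short steps, Python scripts to look and compute and a shell command to move; the robot and the scene stay as the last step left them, time stands still between calls to the robot, and variables do not carry over. Pictures are saved under pics/ and viewed, and the job is handed in when it is done.

```bash
mkdir -p pics; ls; cat > h.py <<'E'
import numpy as np, cv2
from cell import manip, cams, models
def snap(c,f=None):
    d=cams.camera(c)
    if f: cv2.imwrite('pics/'+f,d['frame'][:,:,::-1])
    return d
def ray(d,p):
    K=np.array(d['K']);T=np.array(d['pose'])
    v=T[:3,:3]@np.linalg.solve(K,[p[0],p[1],1.]);return T[:3,3],v/np.linalg.norm(v)
def atz(d,p,z):
    o,v=ray(d,p);return o+v*(z-o[2])/v[2]
def proj(d,X):
    T=np.linalg.inv(d['pose']);X=np.atleast_2d(X);c=X@T[:3,:3].T+T[:3,3];u=c@np.array(d['K']).T;return u[:,:2]/u[:,2:]
E
python3 - <<'E'
from h import *
np.set_printoptions(precision=2,suppress=True)
print({k:np.round(v,3) for k,v in manip.read_state().items()})
for c in ['scene','top','wrist']:
    d=snap(c,c+'0.png');print(c,np.array(d['pose']),d['K'])
    for n in ['round_template_tab','square_template_tab','template_bin','mat']:
        for r in models.regions_of(c,n)[:3]: 
            print(n,round(r['score'],2),np.round(r['point']),r['pixels'].sum())
E
```

```text
pics
{'clock': np.float64(0.0), 'joints': array([ 1.13,  0.3 ,  1.52,  0.  ,  1.32, -0.07]), 'qd': array([ 0.,  0., -0., -0.,  0.,  0.]), 'effort': array([  0.  , -53.19, -35.27,   0.07,   0.03,  -0.  ]), 'eef_pos': array([200.73, 511.79, 212.9 ]), 'eef_rot': array([-3.14, -0.  ,  2.77]), 'wrist_force': array([-0.51, -0.14,  0.35]), 'moment': array([-0.02,  0.04,  0.07]), 'finger_gap': np.float64(93.743)}
scene [[   0.78   -0.33    0.52  -12.75]
 [  -0.62   -0.44    0.65 -655.56]
 [   0.01   -0.84   -0.55  620.57]
 [   0.      0.      0.      1.  ]] [[384.89   0.   315.36]
 [  0.   384.89 202.23]
 [  0.     0.     1.  ]]
round_template_tab 0.51 [319. 223.] 195
square_template_tab 0.54 [421. 304.] 217
template_bin 0.83 [312. 236.] 2351
mat 0.75 [265. 171.] 1080
top [[  -0.01   -0.99    0.14  330.99]
 [  -1.      0.01    0.02  -16.31]
 [  -0.02   -0.14   -0.99 1230.12]
 [   0.      0.      0.      1.  ]] [[383.39   0.   315.49]
 [  0.   383.39 196.12]
 [  0.     0.     1.  ]]
round_template_tab 0.56 [343. 212.] 412
square_template_tab 0.65 [441. 207.] 455
template_bin 0.68 [335. 212.] 742
mat 0.57 [219. 178.] 2423
wrist [[  0.37   0.9    0.26 126.07]
 [  0.93  -0.35  -0.1  541.94]
 [  0.     0.27  -0.96 383.7 ]
 [  0.     0.     0.     1.  ]] [[278.6    0.   325.49]
 [  0.   278.6  201.06]
 [  0.     0.     1.  ]]
mat 0.87 [290. 369.] 1288
```

```bash
python3 - <<'E'
import cv2
a=cv2.imread('pics/scene0.png');b=cv2.imread('pics/top0.png')
cv2.imwrite('pics/sc.png',cv2.resize(a[110:350,200:520],None,fx=2.5,fy=2.5,interpolation=2))
cv2.imwrite('pics/tc.png',cv2.resize(b[110:310,170:500],None,fx=2.4,fy=2.4,interpolation=2))
E
```

```text
(no output)
```

View pics/sc.png

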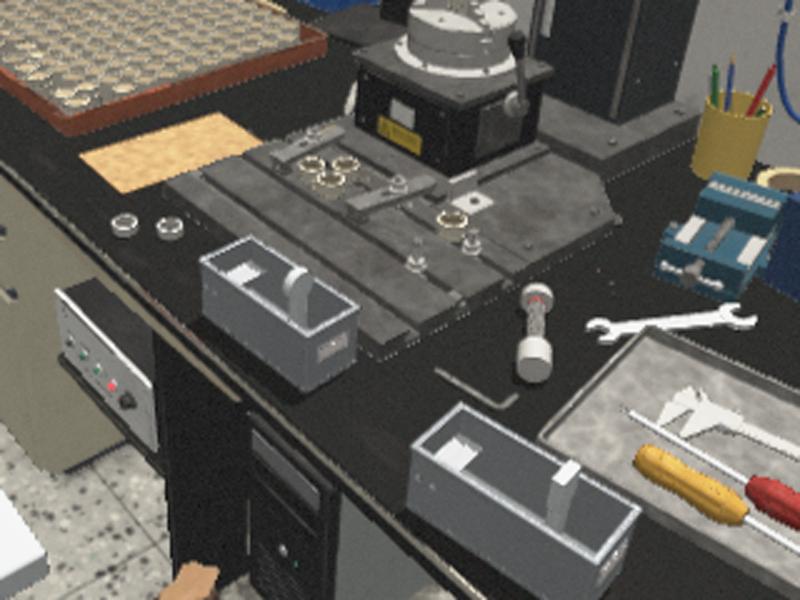

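View pics/tc.png

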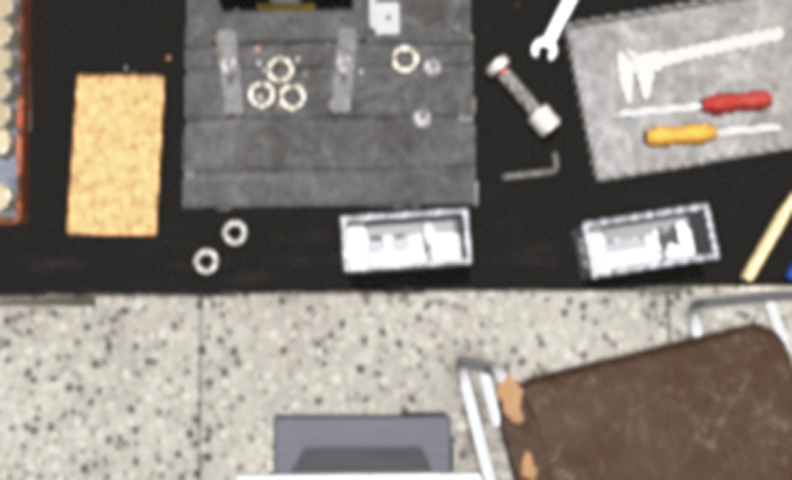

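View pics/wrist0.png

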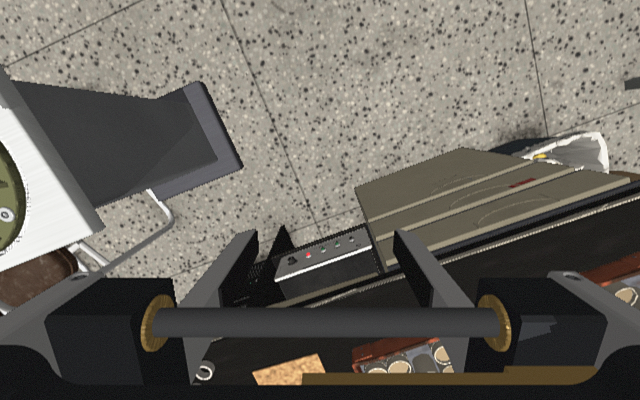

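```bash
python3 - <<'E'
from h import *
np.set_printoptions(precision=1,suppress=True)
D={c:snap(c) for c in ['scene','top']}
R={}
for c in D:
    for n in ['round_template_tab','square_template_tab','template_bin','mat']:
        rs=models.regions_of(c,n)
        for r in rs[:1]:
            R[c,n]=r
            m=r['pixels'].astype(np.uint8); q=cv2.minAreaRect(np.argwhere(m)[:,::-1].astype(np.float32))
            z={'mat':4,'template_bin':70}.get(n,82)
            bp=cv2.boxPoints(q)
            print(c,n,round(r['score'],2),r['point'],'box at z',[atz(D[c],p,z)[:2].round() for p in bp], 'pt',atz(D[c],r['point'],z)[:2],'centroid',np.argwhere(m).mean(0)[::-1])
            ys,xs=np.nonzero(m)
            ov=D[c]['frame'].copy(); ov[m>0]=(255,0,0)
            x0,y0=max(int(q[0][0])-65,0),max(int(q[0][1])-50,0)
            a=np.hstack([D[c]['frame'][y0:y0+100,x0:x0+130],ov[y0:y0+100,x0:x0+130]])
            cv2.imwrite(f'pics/m_{c}_{n}.png',cv2.resize(a[:,:,::-1],None,fx=3,fy=3,interpolation=0))
for n in ['round_template_tab','square_template_tab']:
    o1,v1=ray(D['scene'],R['scene',n]['point']);o2,v2=ray(D['top'],R['top',n]['point'])
    A=np.stack([v1,-v2],1);t=np.linalg.lstsq(A,o2-o1,rcond=None)[0];p,q=o1+t[0]*v1,o2+t[1]*v2
    print(n,(p+q)/2,np.linalg.norm(p-q))
E
cd pics; python3 -c "
import cv2,numpy as np
a=[cv2.imread(f'm_{c}_{n}.png') for c,n in [('scene','round_template_tab'),('top','round_template_tab')]]
cv2.imwrite('mm.png',np.vstack(a)[:600])
print(np.vstack(a).shape)"
```

```text
scene round_template_tab 0.57 [319.4, 225.2] box at z [array([ 404., -126.]), array([463., -66.]), array([478., -87.]), array([ 419., -146.])] pt [449.7 -98.4] centroid [319.2 227.9]
scene square_template_tab 0.71 [423.4, 306.2] box at z [array([ 409., -416.]), array([ 471., -385.]), array([ 479., -399.]), array([ 417., -429.])] pt [ 445.6 -404.6] centroid [424.2 308.4]
scene template_bin 0.89 [308.8, 233.9] box at z [array([358., -24.]), array([491.,  60.]), array([ 487., -174.]), array([ 373., -222.])] pt [419.3 -97.4] centroid [311.1 235.4]
scene mat 0.8 [267.2, 169.3] box at z [array([474., 388.]), array([744., 393.]), array([673., 258.]), array([431., 266.])] pt [574.1 332.1] centroid [267. 171.]
top round_template_tab 0.66 [342.4, 212.2] box at z [array([464., -14.]), array([ 470., -124.]), array([ 421., -125.]), array([415., -16.])] pt [440.2 -74.5] centroid [341.7 211.3]
top square_template_tab 0.87 [437.0, 208.2] box at z [array([ 457., -309.]), array([ 473., -412.]), array([ 427., -417.]), array([ 411., -314.])] pt [ 449.  -357.3] centroid [440.5 210.6]
top template_bin 0.63 [335.3, 211.6] box at z [array([478.,  18.]), array([ 488., -143.]), array([ 416., -146.]), array([407.,  14.])] pt [443.4 -53.6] centroid [336.2 209.9]
top mat 0.81 [217.0, 177.0] box at z [array([470., 389.]), array([694., 382.]), array([684., 258.]), array([460., 269.])] pt [567.7 328.8] centroid [218.  174.6]
round_template_tab [450.2 -81.3  70.2] 21.4285759030485
square_template_tab [ 463.4 -379.4   45.1] 29.5027765239254
(600, 780, 3)
```

View pics/mm.png

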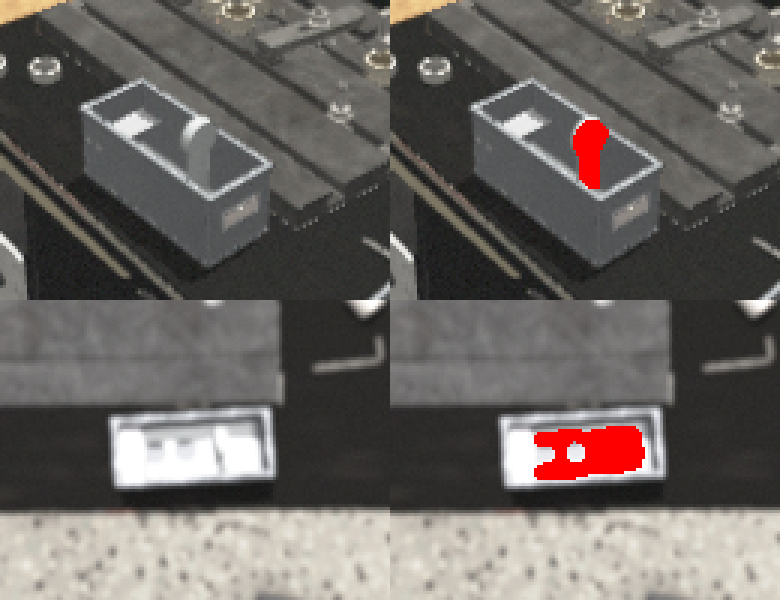

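View pics/m_top_template_bin.png

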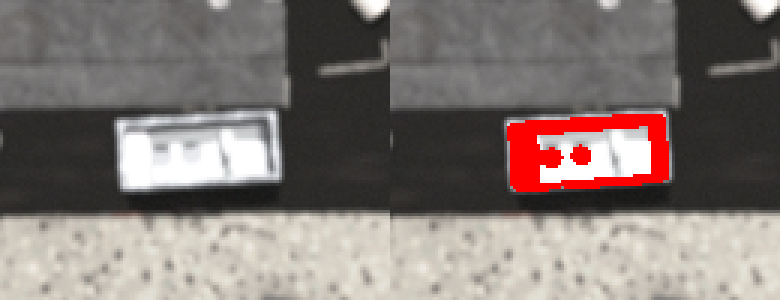

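```bash
cat > ov.py <<'E'
from h import *
def frame(c,yaw):
    R=np.array([[np.cos(yaw),-np.sin(yaw),0],[np.sin(yaw),np.cos(yaw),0],[0,0,1]]);return lambda P:np.atleast_2d(P)@R.T+np.array([c[0],c[1],0])
def overlay(d,items,crop,f,s=5):
    im=d['frame'][:,:,::-1].copy();x0,y0,x1,y1=crop
    im=cv2.resize(im[y0:y1,x0:x1],None,fx=s,fy=s,interpolation=0)
    for P in items:
        q=((proj(d,P)-[x0,y0]+.5)*s).round().astype(int)
        cv2.polylines(im,[q.reshape(-1,1,2)],True,(0,0,255),1)
    cv2.imwrite('pics/'+f,im)
def rect(a,b,z): return np.array([[a,b,z],[-a,b,z],[-a,-b,z],[a,-b,z]])
t=np.linspace(0,6.28,40)
def disc(x): return np.stack([0*t+x,16*np.cos(t),82+16*np.sin(t)],1)
E
python3 - <<'E'
from ov import *
B=frame([447,-64],-1.511);M=frame([577,324.5],-.04)
for c,cr,cm in [('scene',(270,190,370,270),(220,140,320,200)),('top',(300,180,400,240),(190,130,260,220))]:
    d=snap(c)
    overlay(d,[B(rect(79,33,70)),B(rect(79,33,0)),B(disc(35)),B(disc(25))],cr,f'o_{c}.png')
    overlay(d,[M(rect(110,60,4))],cm,f'om_{c}.png')
a=[cv2.imread('pics/o_%s.png'%c) for c in('scene','top')];cv2.imwrite('pics/o1.png',np.vstack(a)[:600])
cv2.imwrite('pics/o2.png',np.vstack(a)[400:])
a=[cv2.imread('pics/om_%s.png'%c) for c in('scene','top')];a=[cv2.copyMakeBorder(x,0,450-x.shape[0],0,0,0) for x in a];cv2.imwrite('pics/o3.png',cv2.resize(np.hstack(a),None,fx=.9,fy=.9))
E
```

```text
(no output)
```

View pics/o_scene.png

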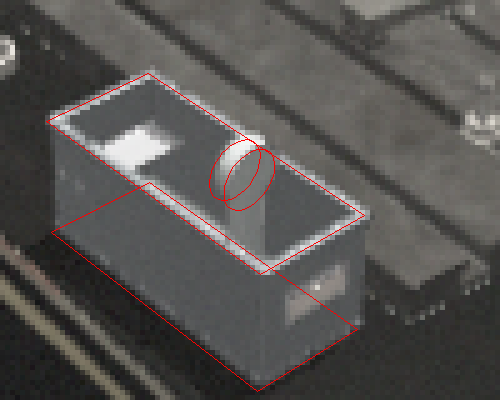

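View pics/o_top.png

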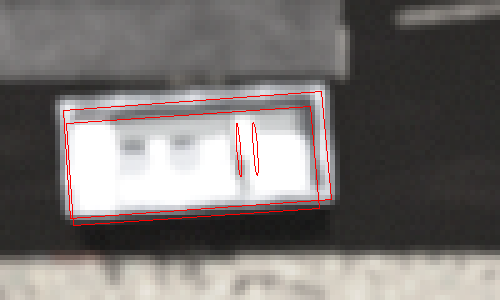

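View pics/o3.png

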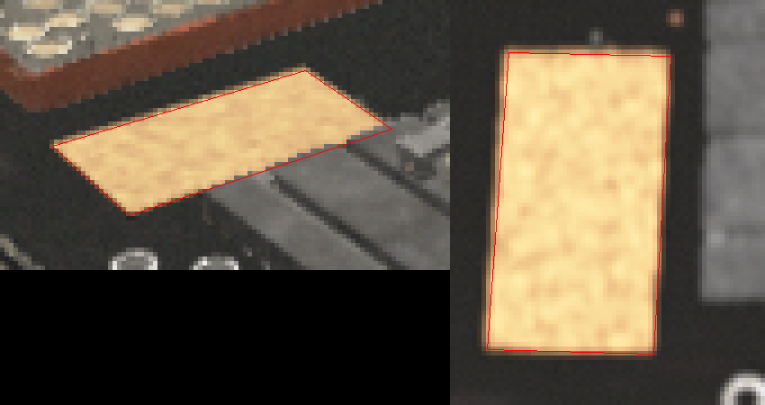

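```bash
cat > go.py <<'E'
import sys
from h import *
from scipy.spatial.transform import Rotation as Ro
# usage: go.py x y z yaw -> shift in tool axes (cm) and roll
s=manip.read_state();x,y,z,w=map(float,sys.argv[1:])
R=Ro.from_euler('xyz',s['eef_rot']);d=np.array([x,y,z])-s['eef_pos']
r=-(w-s['eef_rot'][2]);r=(r+np.pi)%(2*np.pi)-np.pi
print('now',np.round(s['eef_pos'],1),np.round(s['eef_rot'],3),'clk',round(s['clock'],2),'F',np.round(s['wrist_force'],1),'gap',round(s['finger_gap'],1),'j',np.round(s['joints'],2))
print('shift cm',np.round(R.inv().apply(d)/10,2),'roll',round(r,3),'dist mm',round(np.linalg.norm(d)))
E
python3 go.py 449 -91 215 1.631
```

```text
now [200.8 512.  213.4] [-3.142  0.     2.768] clk 1.35 F [-0.3 -1.   0.4] gap 94.1 j [ 1.13  0.3   1.52 -0.    1.32 -0.07]
shift cm [-45.12 -47.07  -0.15] roll 1.137 dist mm 652
```

```bash
python3 -m pendant '[[[-45.1,-47.1,0,1.137],[-45.1,-47.1,0,1.137],[-45.1,-47.1,0,1.137],[-45.1,-47.1,0,1.137],[-45.1,-47.1,0,1.137]]]' 1 15; python3 go.py 449 -91 215 1.631
```

```text
clock: 1.85
eef_pos: [296.1, 279.0, 213.6]
eef_rot: [3.141, -0.0, 2.012]
wrist_force: [1.3, 1.2, -0.5]
finger_gap: 93.8
now [296.1 279.  213.6] [ 3.141 -0.     2.012] clk 1.85 F [ 1.3  1.2 -0.5] gap 93.8 j [ 0.67 -0.03  1.89 -0.    1.28  0.22]
shift cm [-39.99  -1.98  -0.15] roll 0.381 dist mm 400
```

```bash
python3 -m pendant '[[[-40,-2,0,0.38],[-40,-2,0,0.38],[-40,-2,0,0.38],[-40,-2,0,0.38],[-40,-2,0,0.38]]]'; python3 go.py 449 -91 190 1.631
```

```text
clock: 2.35
eef_pos: [392.9, 48.2, 213.8]
eef_rot: [3.14, -0.0, 1.638]
wrist_force: [1.3, 0.8, -0.8]
finger_gap: 93.7
now [392.9  48.2 213.8] [ 3.14  -0.     1.638] clk 2.35 F [ 1.3  0.8 -0.8] gap 93.7 j [ 0.03 -0.05  1.92  0.    1.28 -0.04]
shift cm [-14.26   4.66   2.39] roll 0.007 dist mm 152
```

```bash
python3 -m pendant '[[[-13.6,4.4,1.5,0],[-13.6,4.4,1.5,0],[-13.6,4.4,1.5,0],[-13.6,4.4,1.5,0],[-13.6,4.4,1.5,0]]]'; python3 go.py 449 -91 190 1.631
python3 - <<'E'
from h import *
np.set_printoptions(precision=1,suppress=True)
d=snap('wrist','w1.png');print(d['pose'])
for r in models.regions_of('wrist','round_template_tab')[:2]: print(r['score'],r['point'],r['pixels'].sum())
E
```

```text
clock: 2.85
eef_pos: [445.4, -82.9, 198.1]
eef_rot: [-3.141, -0.0, 1.636]
wrist_force: [0.4, 0.2, -0.1]
finger_gap: 93.7
now [445.4 -82.9 198.1] [-3.141 -0.     1.636] clk 2.85 F [ 0.4  0.2 -0.1] gap 93.7 j [-0.26  0.1   1.8   0.    1.24 -0.33]
shift cm [-0.83  0.31  0.81] roll 0.005 dist mm 12
[[  1.    0.1   0.  439.9]
 [  0.1  -1.   -0.3  -2.5]
 [ -0.    0.3  -1.  368.5]
 [  0.    0.    0.    1. ]]
0.62 [331.2, 184.3] 2903
```

View pics/w1.png

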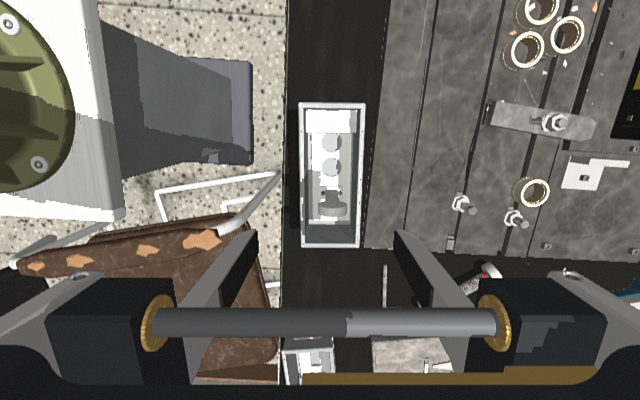

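```bash
python3 - <<'E'
from ov import *
B=frame([447,-64],-1.511)
d=snap('wrist')
overlay(d,[B(rect(79,33,70)),B(disc(35)),B(disc(25))],(270,90,400,260),'o_w.png',s=4)
E
```

```text
(no output)
```

View pics/o_w.png

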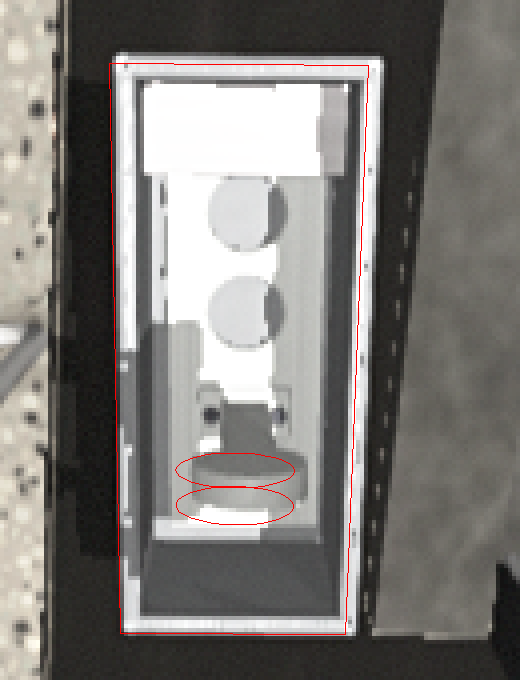

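```bash
python3 - <<'E'
from ov import *
d=snap('wrist');i=d['frame'][190:230,305:360,::-1]
a=cv2.resize(i,None,fx=14,fy=14,interpolation=0)
for k,dy in [((0,0,255),-94),((0,255,0),-90)]:
    F=frame([452.5+30*.06*0,dy],-1.511)
    for x in(-5,5):
        P=np.stack([0*np.linspace(0,6.28,60)+x,16*np.cos(np.linspace(0,6.28,60)),82+16*np.sin(np.linspace(0,6.28,60))],1)
        q=((proj(d,F(P))-[305,190]+.5)*14).astype(int);cv2.polylines(a,[q.reshape(-1,1,2)],True,k,1)
cv2.imwrite('pics/z.png',a)
E
```

```text
(no output)
```

View pics/z.png

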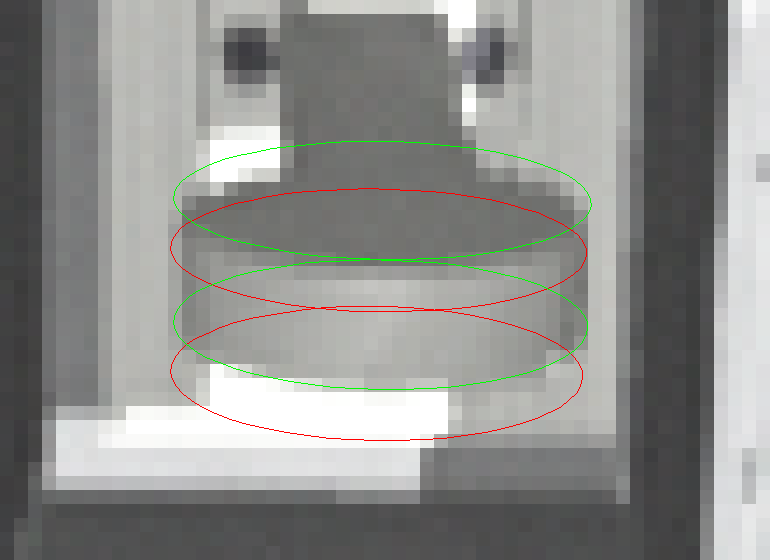

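```bash
python3 go.py 453 -90 83 1.631
```

```text
now [445.4 -81.5 198.8] [3.141 0.    1.639] clk 3.05 F [-0.   0.3  0.5] gap 94.3 j [-0.26  0.1   1.8   0.    1.24 -0.33]
shift cm [-0.9   0.69 11.58] roll 0.008 dist mm 116
```

```bash
python3 -m pendant '[[[-0.9,0.7,3,0],[-0.9,0.7,7,0],[-0.9,0.7,11.5,0],[-0.9,0.7,11.5,0],[-0.9,0.7,11.5,0]]]'; python3 go.py 453 -90 83 1.631; python3 - <<'E'
from ov import *
d=snap('wrist','w2.png')
d=snap('scene');cv2.imwrite('pics/s2.png',cv2.resize(d['frame'][150:300,230:430,::-1],None,fx=4,fy=4))
E
```

```text
clock: 3.55
eef_pos: [453.4, -90.5, 84.6]
eef_rot: [-3.141, -0.0, 1.639]
wrist_force: [-0.1, 0.2, 0.5]
finger_gap: 94.2
now [453.4 -90.5  84.6] [-3.141 -0.     1.639] clk 3.55 F [-0.1  0.2  0.5] gap 94.2 j [-0.28  0.27  1.89  0.    0.98 -0.34]
shift cm [ 0.05 -0.04  0.16] roll 0.008 dist mm 2
```

View pics/w2.png

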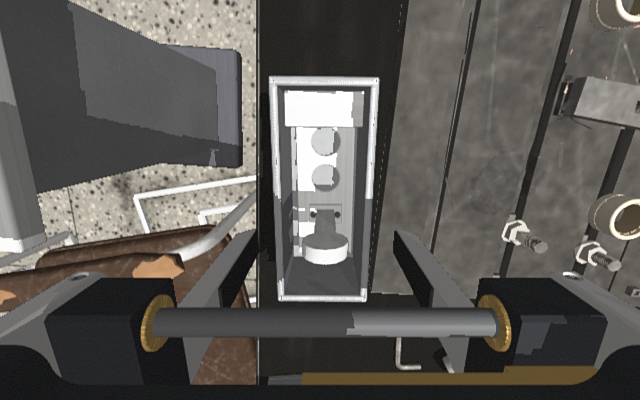

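View pics/s2.png

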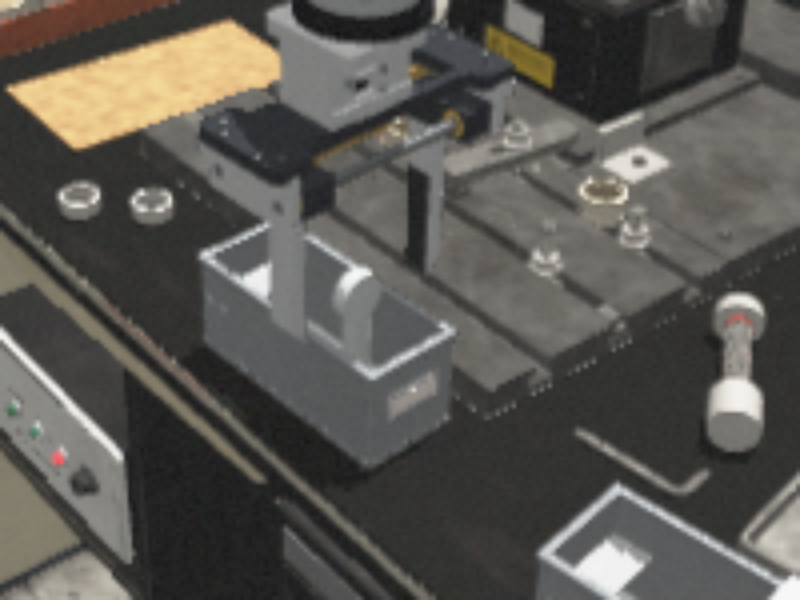

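```bash
python3 -m pendant '[[[0,0,0.2,0],[0,0,0.2,0],[0,0,0.2,0],[0,0,0.2,0],[0,0,0.2,0]]]' -1 15;python3 -m pendant '[[[0,0,0,0],[0,0,0,0],[0,0,0,0],[0,0,0,0],[0,0,0,0]]]' ; python3 - <<'E'
from ov import *
d=snap('wrist');cv2.imwrite('pics/w3.png',cv2.resize(d['frame'][60:320,220:440,::-1],None,fx=2.3,fy=2.3))
E
```

```text
clock: 4.15
eef_pos: [453.2, -91.1, 81.6]
eef_rot: [3.141, 0.0, 1.638]
wrist_force: [0.2, -0.3, -0.2]
finger_gap: 57.5
clock: 4.65
eef_pos: [453.1, -91.0, 81.4]
eef_rot: [-3.142, -0.0, 1.638]
wrist_force: [-0.1, -1.3, -0.2]
finger_gap: 31.3
```

View pics/w3.png

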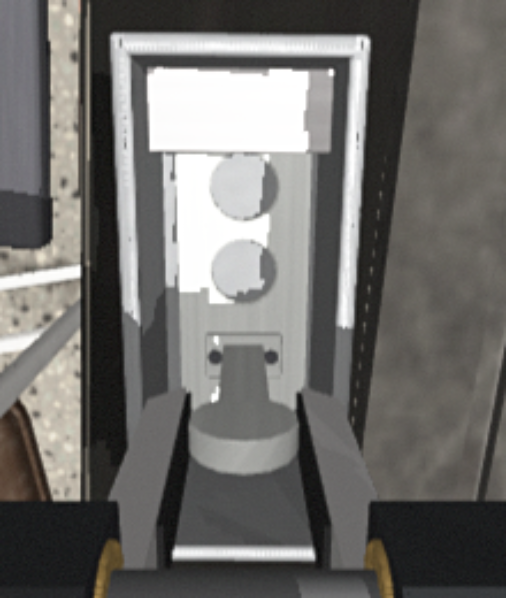

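```bash
python3 -m pendant '[[[0.2,0,-0.4,0],[0.6,0,-0.9,0],[1.0,0,-1.4,0],[1.5,0,-1.8,0],[1.5,0,-1.8,0]]]' - 15; python3 - <<'E'
from ov import *
d=snap('scene');cv2.imwrite('pics/s4.png',cv2.resize(d['frame'][150:300,230:430,::-1],None,fx=4,fy=4))
E
```

```text
clock: 5.2
eef_pos: [452.4, -75.6, 100.2]
eef_rot: [3.141, 0.0, 1.638]
wrist_force: [0.2, -0.5, -0.5]
finger_gap: 31.0
```

View pics/s4.png

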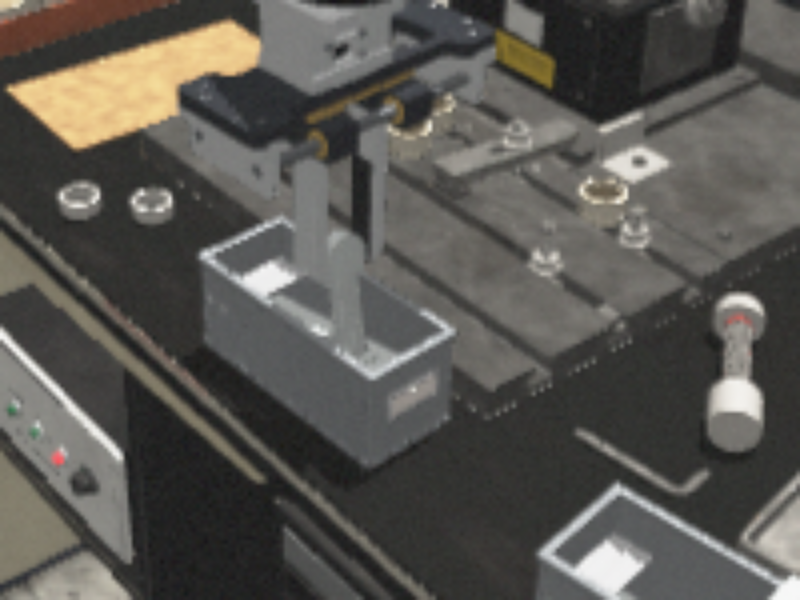

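```bash
python3 -m pendant '[[[0.8,0,-0.7,0],[1.5,0,-1.3,0],[2.2,0,-1.9,0],[2.8,0,-2.5,0],[3.2,0,-3.3,0]]]' - 15; python3 - <<'E'
from ov import *
d=snap('scene');cv2.imwrite('pics/s5.png',cv2.resize(d['frame'][150:300,230:430,::-1],None,fx=4,fy=4))
d=snap('wrist','w5.png')
E
```

```text
clock: 5.75
eef_pos: [449.8, -43.5, 132.9]
eef_rot: [-3.141, -0.0, 1.638]
wrist_force: [0.6, -1.4, -1.2]
finger_gap: 31.5
```

View pics/s5.png

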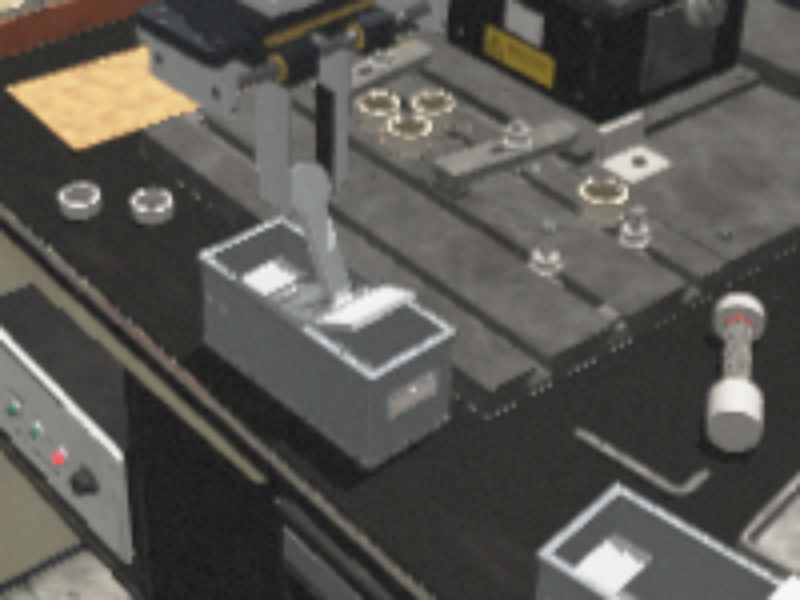

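View pics/w5.png

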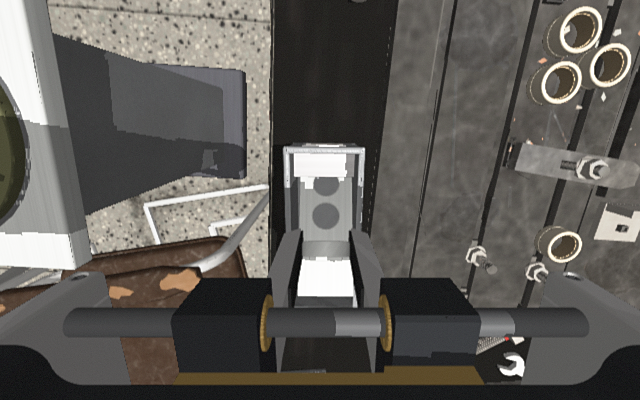

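```bash
python3 -m pendant '[[[0,0,-0.6,0],[-1,0,-1.2,0],[-2,0,-1.8,0],[-3,0,-2.3,0],[-4,0,-2.8,0]]]' - 15; python3 - <<'E'
from ov import *
d=snap('scene');cv2.imwrite('pics/s6.png',cv2.resize(d['frame'][150:300,230:430,::-1],None,fx=4,fy=4))
E
```

```text
clock: 6.35
eef_pos: [452.8, -85.3, 161.0]
eef_rot: [3.141, 0.0, 1.637]
wrist_force: [0.2, -0.3, -1.6]
finger_gap: 31.4
```

View pics/s6.png

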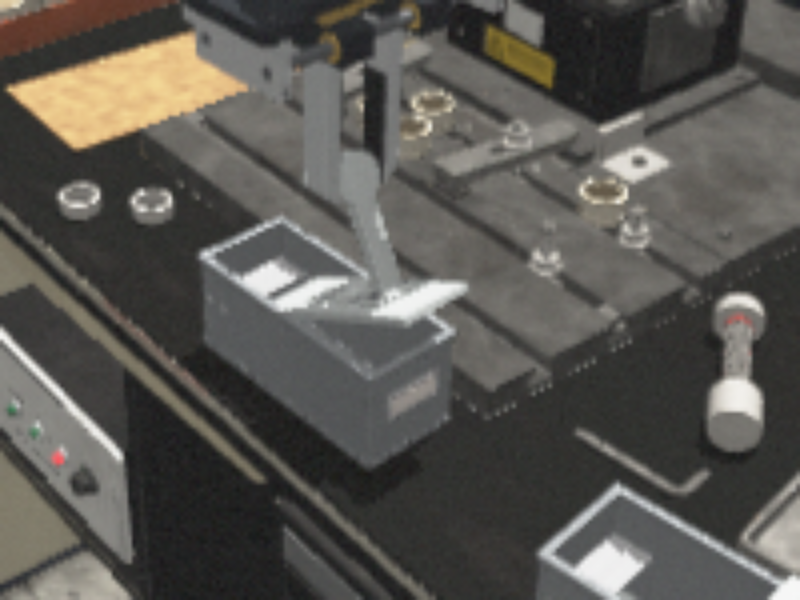

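```bash
python3 -m pendant '[[[-0.7,0,-0.6,0],[-1,0,-2,0],[-1,0,-4,0],[-1,0,-6.5,0],[-1,0,-9,0]]]' - 15; python3 - <<'E'
from ov import *
d=snap('scene');cv2.imwrite('pics/s7.png',cv2.resize(d['frame'][120:270,230:430,::-1],None,fx=4,fy=4))
E
python3 go.py 607 323 190 3.10
```

```text
clock: 6.9
eef_pos: [453.1, -94.2, 251.5]
eef_rot: [-3.141, -0.0, 1.638]
wrist_force: [0.6, 0.9, -1.5]
finger_gap: 31.7
now [454.3 -94.5 255.6] [3.137e+00 2.000e-03 1.638e+00] clk 6.95 F [ 0.3 -0.1  4.3] gap 31.9 j [-0.28  0.07  1.69  0.    1.37 -0.35]
shift cm [40.65 18.    6.58] roll -1.462 dist mm 449
```

View pics/s7.png

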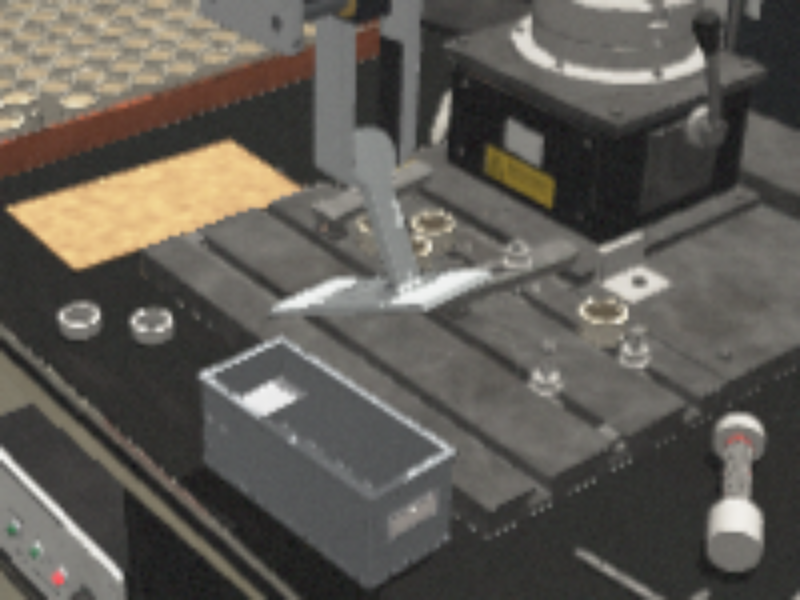

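```bash
python3 -m pendant '[[[2,0,0,0],[5,0.3,0,0],[9,0.6,0,-0.1],[13,0.9,0,-0.2],[17,1.2,0,-0.3]]]' - 15;  python3 go.py 460 323 230 3.10
```

```text
clock: 7.45
eef_pos: [453.7, 77.7, 250.4]
eef_rot: [3.142, -0.0, 1.942]
wrist_force: [1.1, -0.7, -1.3]
finger_gap: 31.8
now [453.7  77.7 250.4] [ 3.142 -0.     1.942] clk 7.45 F [ 1.1 -0.7 -1.3] gap 31.8 j [ 0.09  0.07  1.71  0.    1.37 -0.28]
shift cm [22.63  9.48  2.04] roll -1.158 dist mm 246
```

```bash
python3 -m pendant '[[[4,1.6,0.4,-0.14],[8,3.2,0.8,-0.28],[12,4.8,1.2,-0.42],[16,6.4,1.6,-0.56],[20,8.2,2,-0.7]]]' - 15;  python3 go.py 530 323 230 3.10
```

```text
clock: 7.95
eef_pos: [458.4, 294.2, 230.2]
eef_rot: [-3.141, -0.0, 2.644]
wrist_force: [0.1, -0.8, -0.7]
finger_gap: 31.5
now [458.4 294.2 230.2] [-3.141 -0.     2.644] clk 7.95 F [ 0.1 -0.8 -0.7] gap 31.5 j [ 0.5   0.28  1.51 -0.    1.35 -0.57]
shift cm [-4.91  5.95  0.02] roll -0.456 dist mm 77
```

```bash
python3 -m pendant '[[[-2.2,1.9,0,-0.1],[-4.4,3.8,0,-0.2],[-6.6,5.7,0,-0.3],[-8.8,7.5,0,-0.4],[-11,9.4,0,-0.456]]]' - 15; python3 -m pendant '[[[0,0,3,0],[0,0,6,0],[0,0,6,0]]]' - 15; python3 go.py 606 323 130 3.10;  python3 - <<'E'
from ov import *
d=snap('scene');cv2.imwrite('pics/s8.png',cv2.resize(d['frame'][60:210,180:380,::-1],None,fx=4,fy=4))
d=snap('wrist','w8.png')
E
```

```text
clock: 8.45
eef_pos: [601.5, 321.6, 230.0]
eef_rot: [-3.141, -0.001, 3.098]
wrist_force: [0.2, -0.0, -0.8]
finger_gap: 31.3
clock: 8.75
eef_pos: [599.0, 320.7, 165.5]
eef_rot: [-3.138, -0.007, 3.094]
wrist_force: [0.6, -0.5, -2.2]
finger_gap: 31.4
now [599.  320.7 165.5] [-3.138 -0.007  3.094] clk 8.75 F [ 0.6 -0.5 -2.2] gap 31.4 j [ 0.44  0.64  1.15  0.    1.37 -1.09]
shift cm [-0.71  0.27  3.54] roll -0.006 dist mm 36
```

View pics/s8.png

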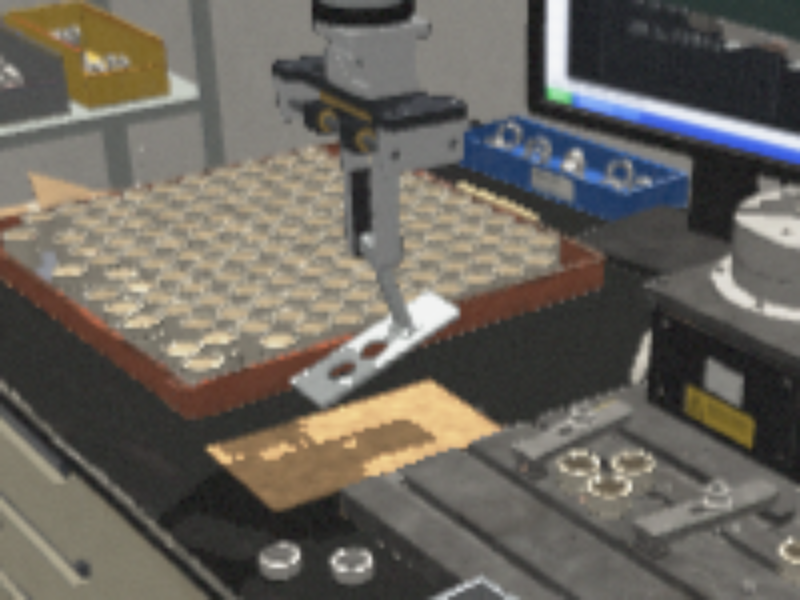

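View pics/w8.png

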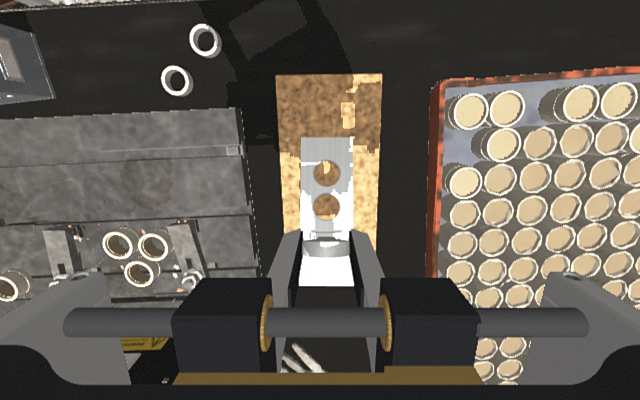

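```bash
python3 -m pendant '[[[1,0.2,1,0],[2,0.2,2,0],[3,0.2,3,0],[3.4,0.2,4,0],[3.4,0.2,4,0]]]' - 15; python3 go.py 607 323 81 3.10
```

```text
clock: 9.35
eef_pos: [566.3, 325.4, 130.7]
eef_rot: [-3.142, -0.0, 3.094]
wrist_force: [-0.3, 0.0, -1.8]
finger_gap: 31.8
now [566.3 325.4 130.7] [-3.142 -0.     3.094] clk 9.35 F [-0.3  0.  -1.8] gap 31.8 j [ 0.47  0.6   1.29  0.    1.25 -1.06]
shift cm [-4.07 -0.05  4.97] roll -0.006 dist mm 64
```

```bash
python3 -m pendant '[[[0,0,1,0],[-0.5,0,1.6,0],[-1.2,0,2.3,0],[-1.9,0,3,0],[-2.6,0,3.6,0]]]' - 15; python3 go.py 607 323 81 3.10
```

```text
clock: 9.85
eef_pos: [593.3, 323.9, 93.7]
eef_rot: [-3.141, -0.0, 3.093]
wrist_force: [-0.7, 0.5, -0.7]
finger_gap: 31.3
now [593.3 323.9  93.7] [-3.141 -0.     3.093] clk 9.85 F [-0.7  0.5 -0.7] gap 31.3 j [ 0.45  0.69  1.24  0.    1.22 -1.08]
shift cm [-1.37 -0.02  1.27] roll -0.007 dist mm 19
```

```bash
python3 -m pendant '[[[-0.6,0,0.5,0],[-1.2,0,1.0,0],[-1.4,0,1.2,0],[-1.4,0,1.2,0],[-1.4,0,1.2,0]]]' - 15; python3 go.py 607 323 81 3.10;  python3 - <<'E'
from ov import *
d=snap('scene');cv2.imwrite('pics/s9.png',cv2.resize(d['frame'][60:210,180:380,::-1],None,fx=4,fy=4))
d=snap('wrist','w9.png')
E
```

```text
clock: 10.35
eef_pos: [606.6, 323.4, 82.5]
eef_rot: [3.142, 0.0, 3.094]
wrist_force: [0.1, -0.2, -0.7]
finger_gap: 31.2
now [606.6 323.4  82.5] [3.142 0.    3.094] clk 10.35 F [ 0.1 -0.2 -0.7] gap 31.2 j [ 0.44  0.72  1.2  -0.    1.22 -1.09]
shift cm [-0.05 -0.04  0.15] roll -0.006 dist mm 2
```

View pics/s9.png

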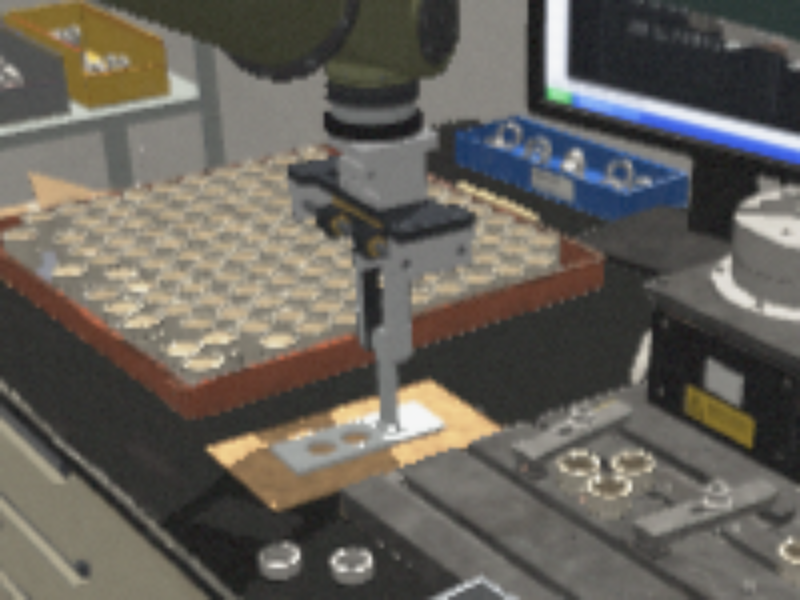

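View pics/w9.png

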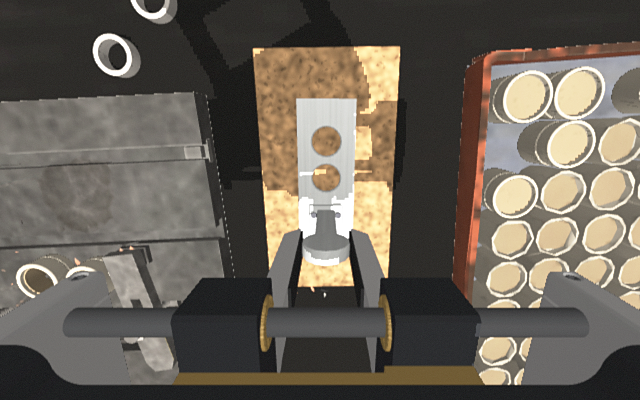

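```bash
python3 -m pendant '[[[0,0,0.1,0],[0,0,0.15,0],[0,0,0.15,0],[0,0,0.15,0]]]' - 8; python3 -m pendant '[[[0,0,0,0],[0,0,0,0],[0,0,0,0],[0,0,0,0],[0,0,0,0]]]' 0.5; python3 -m pendant '[[[0,0,0,0],[0,0,-1,0],[0,0,-4,0],[0,0,-8,0],[0,0,-12,0]]]';python3 -m pendant '[[[0,0,-3,0],[0,0,-6,0],[3,0,-8,0],[3,0,-8,0],[3,0,-8,0]]]'; python3 - <<'E'
from ov import *
d=snap('wrist','w10.png')
F=frame([607,323.4],-.047);M=frame([577,324.5],-.04)
pl=np.array([[40,25,9],[-100,25,9],[-100,-25,9],[40,-25,9]])
for c,cr in [('scene',(220,130,330,200)),('top',(180,120,260,230))]:
    d=snap(c);overlay(d,[M(rect(110,60,4)),F(pl),F(disc(5))],cr,f'f_{c}.png')
d=snap('top','t10.png')
for c in ('top','scene'):
    for r in models.regions_of(c,'square_template_tab')[:1]: print(c,r['point'],r['score'])
E
```

```text
clock: 10.85
eef_pos: [606.6, 323.6, 82.0]
eef_rot: [3.141, 0.001, 3.094]
wrist_force: [-2.4, -1.7, 6.3]
finger_gap: 32.1
clock: 11.35
eef_pos: [606.5, 323.4, 80.8]
eef_rot: [-3.142, -0.0, 3.094]
wrist_force: [-0.7, -0.0, -0.4]
finger_gap: 68.2
clock: 11.85
eef_pos: [606.3, 323.3, 203.1]
eef_rot: [-3.142, -0.0, 3.094]
wrist_force: [-0.9, -1.3, 0.0]
finger_gap: 70.6
clock: 12.35
eef_pos: [576.4, 325.0, 282.0]
eef_rot: [3.141, 0.001, 3.094]
wrist_force: [0.6, 1.0, 0.1]
finger_gap: 70.5
top [439.0, 205.8] 0.96
scene [424.8, 308.2] 0.53
```

View pics/w10.png

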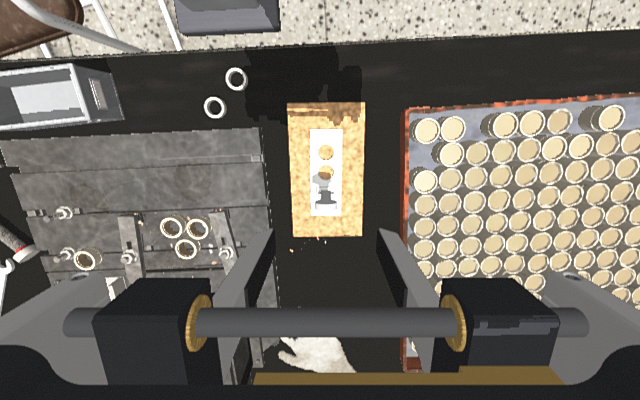

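View pics/f_scene.png

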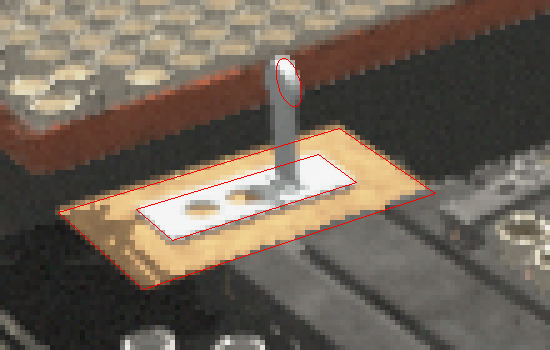

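View pics/f_top.png

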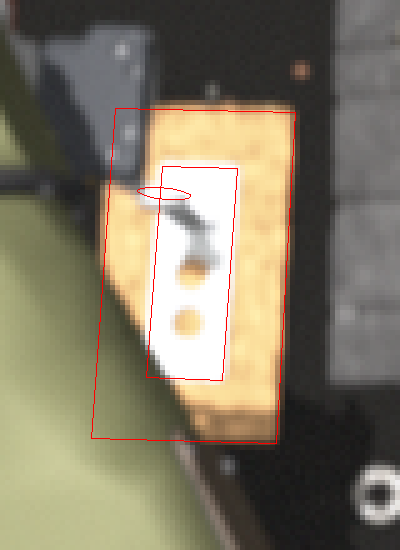

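```bash
python3 - <<'E'
from h import *
print(manip.sign_off())
E
```

```text
the job is handed in; nothing more can be done
None
```

The round-tabbed template is lying flat, lengthwise and centred on the cork mat. I handed the job in at about 12.6 s of the 48 s allowed. No verdict was reported.

- **Grip:** I took the tab by the disc's rim, not by the flat faces the task said to grip. The moves allow no tool tilt, and on the rim the template could pivot as it was lifted.
- **Tipping and lifting out:** I followed the arc about the heel until the plate was tipped, roughly 22–25 degrees judged by eye in the scene picture. I then drew it out from under the keeper strip and lifted it clear of the bin.
- **Placing:** I turned it 90 degrees, set the heel on the mat first, laid it flat, released it, and raised the gripper about 200 mm clear.
- **Last checks:** In the scene and top pictures, the plate and mat outlines drawn at the planned pose match what shows to within a few mm. That puts the plate's middle within a few mm of the mat's middle, with its length along the mat.
- **Square-tabbed template:** The network found its tab within 2–3 pixels of where it was at the start. I never went near its bin.
- **Disagreements:** Early estimates of the bin and tab from the scene and top cameras differed by 3–5 mm. I resolved this with the wrist camera before gripping. The force readings I saw stayed below about 7 N.

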